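# Sort out the mixed-up lamp shades

## Robot

A 7-joint arm with a two-finger parallel gripper is mounted at the origin on the work surface. World frame = base frame: x ahead of the robot, y to its left, z up, the work surface at z = 0. Lengths are in m, angles in rad, forces in N, time in s.
With the tool pointing down it reaches from about 0.425 to 0.95 m from the base axis. Payload 4.7 kg.
Tool frame: the origin (TCP) lies midway between the tips of the shut fingers; the grasp point (between the pads) lies 19 mm behind it; x points along the fingers, y is the direction in which the jaws open and shut, and the axes are right-handed (so a half turn about x gives the same grasp; the last joint's range is limited). The gripper opens to 87 mm and grips with 3 to 60 N. Pads are 19 mm wide; open, the fingers measure 117 mm over their backs; the gripper's body (75 mm by 190 mm) begins 51 mm behind the grasp point.
Start: joints at [-1.31, 0.469, -0.049, 1.532, 0.024, 1.141, -0.082], TCP at [0.193, 0.647, 0.223] pointing down, gripper open.
Joint ranges: [-2.59, 2.59], [-0.33, 1.99], [-1.39, 1.29], [0.1, 2.45], [-1.04, 4.18], [0.21, 1.99], [-2.66, 2.66]. Speed limits (rad/s): [2.57, 2.57, 3.14, 3.14, 3.14, 3.14, 3.14].

## Interface

Orientations are given as a unit quaternion [x, y, z, w].
In Python, from station import r gives the robot as it stands. The module is installed in compiled form; this text tells all that it offers.
- The arm moves only by the shell command python3 -m jog 'ROWS' [FORCE]. ROWS is a JSON object of lists of equal length, an entry for each row: "hand": the gripper command: -1 is shut, 1 is fully open, values between are in proportion; "linear": the shift along the world's x, y, z in cm, a list of three; "turn": the turn, a rotation vector about the world's x, y, z in rad, a list of three. In form: {"hand": [hand, ...], "linear": [[dx, dy, dz], ...], "turn": [[ax, ay, az], ...]}. A call has 1 to 10 rows; each row shifts and turns the commanded pose from where the row before left it; what a row does not reach is not made up. A row lasts 1/10 s, in which the tool goes at most 50 mm and 8.59 degrees, less where a joint would pass 70% of its speed; a pose out of reach is approached as far as the arm can. A call with a gripper value outside its range is refused whole. The fingers move at their own pace and stop on an object; FORCE is the grip in N (left out, the last holds). Time passes only in rows, so rows that do not move let the fingers close. It gives the time, the measured TCP pose, the force and the opening at its end, in the units of the state.
- r.get_obs(): the state, without advancing time (a new reading comes with each control period).
- r.read_camera(name): name is "side" or "top"; returns (picture, depth): 400x640x3 uint8, red, green, blue; 400x640 float32, m along the optical axis (not along the pixel's ray), 0 where there is no reading.
- r.camera_info(name): a dict with "fx", "fy", "cx", "cy" (pixels), "R" (3x3) and "t" (3): a world point X has camera coordinates R X + t. Camera axes: x right, y down, z forward; pixel columns grow to the right and rows downward; lengths in m; the calibration is good to about 2 mm. A picture is of the moment at which its call begins. camera_info takes no time and is no camera call.
- r.hand_in(): hands the job in, once; it reports no verdict.
The state is a dict: "time": time; "joints": joint angles; "qd": joint speeds; "tau": joint torques, N m; "tcp_pos": TCP position; "orientation": TCP orientation; "force": force on the tool from outside, world axes, zero at the start; "torque": the same for the moment, N m; "width": finger opening in m.
Only numpy, scipy, OpenCV 4.12 (cv2) and the standard library are available. Lean on these libraries where they do the work, as an engineer would, in place of code of your own. Each camera call takes 0.05 s, during which the arm holds its last target. There are 200 camera calls.

## Task

The three lamp shades have ended up on the wrong lamp bases: swap them round so that each shade sits on the base of its own finish (copper on copper, green on green, white on white), upright and fully down over the hub. Park one shade, seated and let go, on the empty plywood stand on the way, and leave the stand empty at the end. Set the shades down rather than dropping them, do not tip them over, and leave the hammer, the tin and the bowl alone.

Things in the scene. Friction and masses are not known exactly. Their poses are not given: they have to be found in the camera images.
- shade_copper: polished copper lamp shade, loose, about 0.25 kg: a hollow round bell, mouth down, 100 mm across and 3 mm thick at the mouth (94 mm inside), narrowing upwards to 34 mm across at 56 mm height, with a black round thumb knob 26 mm in diameter on top, from 56 to 94 mm above the mouth: grip it there from above, at any yaw. Origin: centre of the mouth plane (its lowest plane); z up along its axis
- shade_green: green enamel lamp shade, loose, about 0.25 kg: a hollow round bell, mouth down, 100 mm across and 3 mm thick at the mouth (94 mm inside), narrowing upwards to 34 mm across at 56 mm height, with a black round thumb knob 26 mm in diameter on top, from 56 to 94 mm above the mouth: grip it there from above, at any yaw. Origin: centre of the mouth plane (its lowest plane); z up along its axis
- shade_white: white enamel lamp shade, loose, about 0.25 kg: a hollow round bell, mouth down, 100 mm across and 3 mm thick at the mouth (94 mm inside), narrowing upwards to 34 mm across at 56 mm height, with a black round thumb knob 26 mm in diameter on top, from 56 to 94 mm above the mouth: grip it there from above, at any yaw. Origin: centre of the mouth plane (its lowest plane); z up along its axis
- base_copper: polished copper lamp base, fixed to the bench: round foot disc 148 mm across, 14 mm thick, with a brass hub in the middle, 20 mm tall (top 34 mm above the bench), tapering from 78 mm across at the disc to 62 mm at the top. A shade goes over the hub and its rim rests on the disc, 14 mm above the bench, with 8 mm of play all round. Origin: centre of the underside, at bench height; z up
- base_green: green enamel lamp base, fixed to the bench: round foot disc 148 mm across, 14 mm thick, with a brass hub in the middle, 20 mm tall (top 34 mm above the bench), tapering from 78 mm across at the disc to 62 mm at the top. A shade goes over the hub and its rim rests on the disc, 14 mm above the bench, with 8 mm of play all round. Origin: centre of the underside, at bench height; z up
- base_white: white enamel lamp base, fixed to the bench: round foot disc 148 mm across, 14 mm thick, with a brass hub in the middle, 20 mm tall (top 34 mm above the bench), tapering from 78 mm across at the disc to 62 mm at the top. A shade goes over the hub and its rim rests on the disc, 14 mm above the bench, with 8 mm of play all round. Origin: centre of the underside, at bench height; z up
- stand: pale plywood stand, fixed to the bench, empty at the start: exactly the shape and size of a lamp base (disc 148 mm across, 14 mm thick, hub 20 mm tall), so a shade sits on it in the same way. Origin: centre of the underside, at bench height; z up
- hammer: bystander: hammer 260 mm long lying on the bench beyond the lamps, along its own x (head, 88 mm wide, towards +x; 26 mm tall). Origin: middle of its length, at bench height. Leave it alone
- wax_tin: bystander: closed red tin, 70 mm across, 60 mm tall, standing on the bench. Origin: centre of the underside. Leave it alone
- rivet_bowl: bystander: small steel bowl, 90 mm across, 40 mm tall, standing on the bench. Origin: centre of the underside. Leave it alone
Mind the look-alikes: they are no part of the job. Leave any red look-alike of the base_copper alone. What is shaped like the shade_copper but yellow is not meant.

How it is judged:
By the outcome, as a careful person would: the job done as asked, in the order asked, and still so for the second after the job is handed in, with the robot touching nothing.
It also fails if it takes over 112 s, if anything falls off the work surface, if the arm or the gripper's body presses on something with over 40 N, if the wrist force passes 120 N, or if a joint passes its speed limit or range.

## Working session

There is one attempt and no reset: what is moved stays moved. The work goes in short steps, Python scripts to look and compute and a shell command to move; the robot and the scene stay as the last step left them, time stands still between calls to the robot, and variables do not carry over. Pictures are saved under pics/ and viewed, about 12 in all and at most 16, crops included, and the job is handed in when it is done.

```bash
mkdir -p pics; cat > h.py <<'E'
from station import r
import numpy as np, cv2
def snap(n,f):
    p,d=r.read_camera(n); cv2.imwrite(f'pics/{f}.png',p[:,:,::-1]); np.savez(f'pics/{f}.npz',p=p,d=d); return p,d
def pts(n,d):
    c=r.camera_info(n); v,u=np.mgrid[:d.shape[0],:d.shape[1]]
    C=np.stack([(u-c['cx'])/c['fx']*d,(v-c['cy'])/c['fy']*d,d],-1)
    return (C-np.array(c['t']))@np.array(c['R'])
E
python3 - <<'E'
from h import *
for n in('top','side'):
    snap(n,n+'0'); c=r.camera_info(n); print(n,c['fx'],-np.array(c['R']).T@c['t'],np.round(c['R'],2).tolist())
print(r.get_obs())
E
```

```text
top 385.3887033177783 [0.36744068 0.01496955 0.92227202] [[0.01, -1.0, 0.0], [-0.98, -0.01, -0.2], [0.2, -0.0, -0.98]]
side 421.8715090768411 [ 0.35015925 -0.57339709  0.76409608] [[0.97, -0.24, 0.01], [-0.18, -0.73, -0.66], [0.17, 0.63, -0.75]]
{'time': 0.1, 'joints': array([-1.30991592,  0.4693736 , -0.04859219,  1.53357958,  0.02408276,
        1.14097587, -0.08228736]), 'qd': array([ 0.00013367, -0.00265211, -0.00106306, -0.00337022,  0.00018443,
       -0.00127083,  0.00074912]), 'tau': array([ 4.23560787e-04, -5.09164989e+01, -8.15180526e-02, -2.36832333e+01,
       -6.15472184e-02,  3.43792071e-02,  6.85037571e-05]), 'tcp_pos': array([0.19270624, 0.64634802, 0.22159354]), 'orientation': array([ 0.10146853,  0.69977234, -0.10269843,  0.6996255 ]), 'force': array([-0.19004563,  0.12909163,  0.80383778]), 'torque': array([-0.01694118, -0.01930082,  0.00907562]), 'width': 0.08714242063646775}
```

View pics/top0.png

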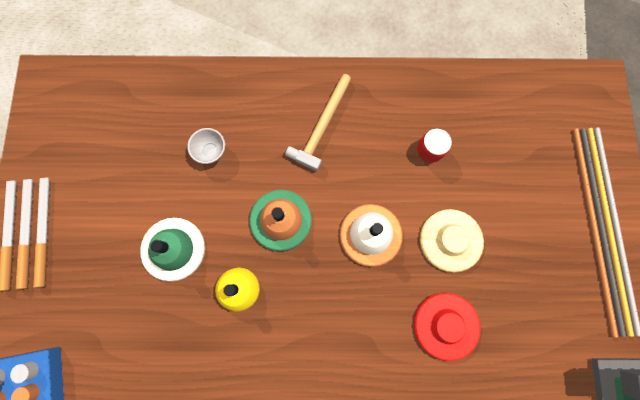

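View pics/side0.png

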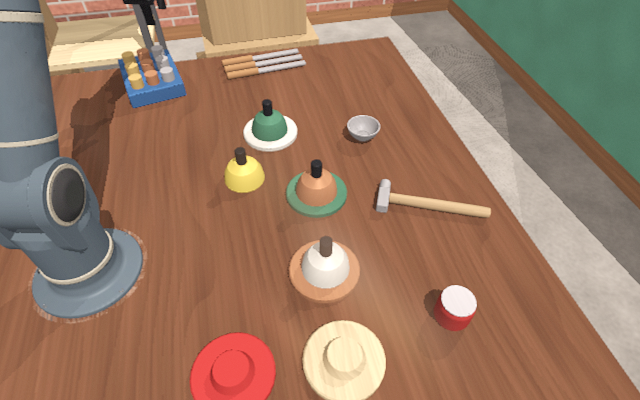

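```bash
cat >> h.py <<'E'
G={'top':{'white':(172,248),'green':(280,220),'copper':(371,235),'stand':(452,240),'redbase':(447,326),'yellow':(238,290)},
'side':{'white':(270,130),'green':(317,192),'copper':(325,268),'stand':(344,360),'redbase':(234,370),'yellow':(244,175)}}
def measure(n,d,names):
    P=pts(n,d); ok=d>0
    for k in names:
        u,v=G[n][k]; m=np.zeros(d.shape,np.uint8); cv2.circle(m,(u,v),50,1,-1); m=(m>0)&ok
        a=(m&(P[...,2]>.008)&(P[...,2]<.020)).astype(np.uint8); a=cv2.morphologyEx(a,cv2.MORPH_OPEN,np.ones((3,3)))
        nc,lab,st,_=cv2.connectedComponentsWithStats(a)
        if nc>1:
            Q=P[lab==1+st[1:,4].argmax()]; c,R=cv2.minEnclosingCircle(Q[:,:2].astype(np.float32)); print(n,k,'disc',np.round(c,4),'R',round(R,4),'z',np.median(Q[:,2]).round(4),end=' ')
        zm=P[...,2][m].max(); Q=P[m&(P[...,2]>zm-.006)]
        (c,R)=cv2.minEnclosingCircle(Q[:,:2].astype(np.float32)); print(' top z',zm.round(4),np.round(c,4),'R',round(R,4),len(Q))
E
python3 - <<'E'
from h import *
for n in G: measure(n,np.load(f'pics/{n}0.npz')['d'],G[n])
from scipy.spatial.transform import Rotation as R
print(R.from_quat(r.get_obs()['orientation']).as_matrix().round(3))
E
```

```text
top white disc [0.4405 0.351 ] R 0.0747 z 0.0145  top z 0.1118 [0.4392 0.3489] R 0.013 114
top green disc [0.5114 0.0977] R 0.0739 z 0.0145  top z 0.1122 [0.5107 0.096 ] R 0.0127 105
top copper disc [ 0.4762 -0.1182] R 0.074 z 0.0148  top z 0.1119 [ 0.479  -0.1178] R 0.0125 108
top stand disc [ 0.4645 -0.3097] R 0.0741 z 0.015  top z 0.0397 [ 0.4645 -0.3083] R 0.0324 466
top redbase disc [ 0.2695 -0.2868] R 0.0744 z 0.0149  top z 0.0395 [ 0.2689 -0.2855] R 0.0322 537
 top z 0.0979 [0.3487 0.1935] R 0.0128 108
side white disc [0.4379 0.3499] R 0.0751 z 0.0157  top z 0.1121 [0.4374 0.3491] R 0.0132 51
side green disc [0.5085 0.098 ] R 0.0747 z 0.0156  top z 0.1129 [ 0.4904 -0.0043] R 0.1152 134
side copper disc [ 0.4742 -0.1167] R 0.0745 z 0.0157  top z 0.1128 [ 0.4773 -0.1162] R 0.0127 112
side stand disc [ 0.4624 -0.3074] R 0.0745 z 0.0158  top z 0.041 [ 0.4627 -0.3083] R 0.0317 767
side redbase disc [ 0.2678 -0.283 ] R 0.0748 z 0.016  top z 0.0397 [ 0.2673 -0.2859] R 0.0328 1061
side yellow disc [0.4141 0.332 ] R 0.067 z 0.0157  top z 0.0981 [0.3463 0.1949] R 0.0134 71
[[-0.     0.286  0.958]
 [-0.002  0.958 -0.286]
 [-1.    -0.002  0.   ]]
```

```bash
python3 -m jog '{"hand":[1,1,1,1,1,1,1,1,1,1],"linear":[[2.5,-2.5,0],[2.5,-2.5,0],[2.5,-2.5,0],[2.5,-2.5,0],[2.5,-2.5,0],[2.5,-2.5,0],[2.5,-2.5,0],[2.5,-2.5,0],[2.5,-2.5,0],[2.5,-2.5,0]],"turn":[[0,0,-0.08],[0,0,-0.08],[0,0,-0.08],[0,0,-0.08],[0,0,-0.08],[0,0,-0.08],[0,0,-0.08],[0,0,-0.08],[0,0,-0.08],[0,0,-0.08]]}' 15
python3 -m jog '{"hand":[1,1,1,1,1,1,1,1,1,1],"linear":[[0.3,-4,0],[0.3,-4,0],[0.3,-4,0],[0.3,-4,0],[0.3,-4,0],[0.3,-4,0],[0.3,-4,0],[0.3,-4,0],[0.3,-4,0],[0,0,0]],"turn":[[0,0,0],[0,0,0],[0,0,0],[0,0,0],[0,0,0],[0,0,0],[0,0,0],[0,0,0],[0,0,0],[0,0,0]]}'
```

```text
time: 1.1
tcp_pos: [0.4435, 0.3956, 0.2223]
orientation: [0.367, 0.604, -0.368, 0.604]
force: [0.7, -0.3, -0.3]
width: 0.0872
time: 2.1
tcp_pos: [0.4696, 0.0308, 0.2227]
orientation: [0.369, 0.603, -0.37, 0.603]
force: [-0.4, -0.1, 0.3]
width: 0.087
```

```bash
python3 -m jog '{"hand":[1,1,1,1,1,1,1,1],"linear":[[0.2,-3.7,0],[0.2,-3.7,0],[0.2,-3.7,0],[0.2,-3.7,0],[0,0,-3],[0,0,-3],[0,0,-3],[0,0,0]],"turn":[[0,0,0],[0,0,0],[0,0,0],[0,0,0],[0,0,0],[0,0,0],[0,0,0],[0,0,0]]}'
python3 - <<'E'
from h import *
snap('side','side1')
E
```

```text
time: 2.9
tcp_pos: [0.4748, -0.1099, 0.1292]
orientation: [0.365, 0.607, -0.368, 0.602]
force: [-1.3, 0.6, 0.4]
width: 0.087
```

View pics/side1.png

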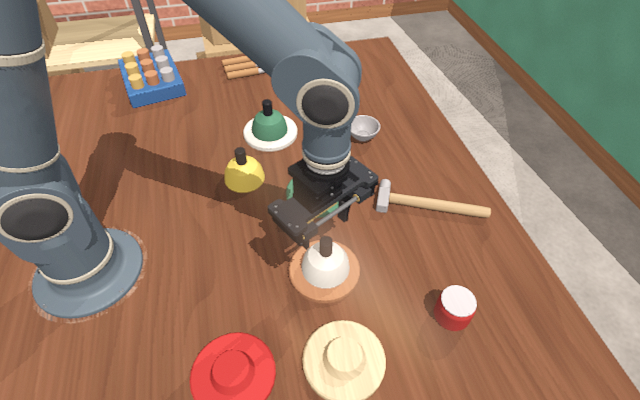

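```bash
python3 - <<'E'
from h import *
from scipy.spatial.transform import Rotation as Ro
c=r.camera_info('side'); o=r.get_obs(); print(o['time'],o['tcp_pos'],o['joints'],o['orientation'],c)
M=Ro.from_quat(o['orientation']).as_matrix()
for s in(-.05,0,.05):
    for b in (0,-.07):
        X=o['tcp_pos']+M[:,1]*s+M[:,0]*b; q=np.array(c['R'])@X+c['t']; print(s,b,X.round(3),c['fx']*q[0]/q[2]+c['cx'],c['fy']*q[1]/q[2]+c['cy'])
p,d=snap('side','side1b'); P=pts('side',d)
for u,v in((345,212),(300,235),(325,220),(290,190)): print(u,v,P[v,u].round(3))
cv2.imwrite('pics/s1c.png',cv2.resize(p[130:310,220:440,::-1],None,fx=3,fy=3))
E
```

```text
2.95 [ 0.47648822 -0.11046889  0.13125436] [-0.27490018  0.29954569  0.50198032  2.08160775 -0.19630438  0.80982146
  0.82639132] [ 0.36563416  0.60618139 -0.3671828   0.60335112] {'fx': 421.8715090768411, 'fy': 421.8715090768411, 'cx': 323.0321706613325, 'cy': 202.7841933460439, 'R': array([[ 0.96990065, -0.24333744,  0.00892322],
       [-0.17796396, -0.73339258, -0.65609767],
       [ 0.16619735,  0.63476154, -0.75462323]]), 't': array([-0.48596686,  0.14311221,  0.88237953])}
-0.05 0 [ 0.432 -0.134  0.131] 304.89208783398243 245.48144879233598
-0.05 -0.07 [ 0.432 -0.134  0.201] 304.10884923337767 221.58854425040403
0 0 [ 0.476 -0.11   0.131] 325.2851650079669 231.11611142155027
0 -0.07 [ 0.477 -0.11   0.201] 325.980680838332 206.91553268790346
0.05 0 [ 0.521 -0.087  0.131] 344.56630123032005 217.5340500012402
0.05 -0.07 [ 0.521 -0.087  0.201] 346.5773215724245 193.0980000231241
345 212 [ 0.518 -0.097  0.16 ]
300 235 [ 0.416 -0.183  0.233]
325 220 [ 0.464 -0.153  0.22 ]
290 190 [0.447 0.114 0.016]
```

View pics/s1c.png

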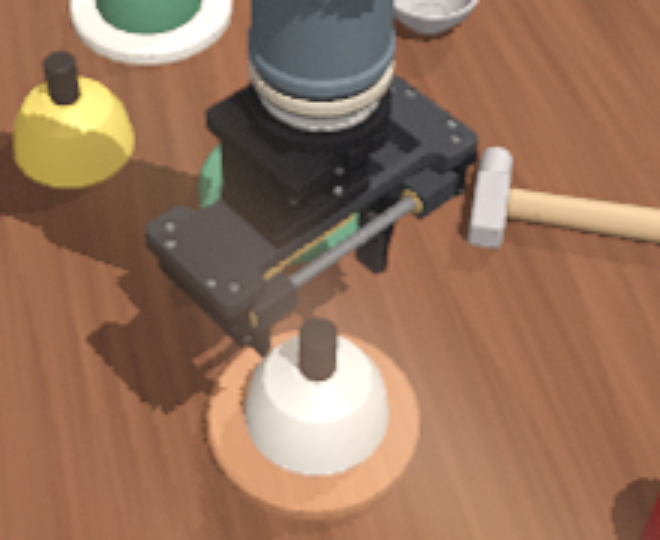

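```bash
python3 -m jog '{"hand":[1,1,1,1],"linear":[[0.1,-0.6,0],[0,0,-2],[0,0,-2],[0,0,-1.3]],"turn":[[0,0,0],[0,0,0],[0,0,0],[0,0,0]]}'
python3 -m jog '{"hand":[1,1,1],"linear":[[0,0,0],[0,0,0],[0,0,0]],"turn":[[0,0,0],[0,0,0],[0,0,0]]}'
```

```text
time: 3.4
tcp_pos: [0.4797, -0.1174, 0.08]
orientation: [0.367, 0.604, -0.366, 0.605]
force: [-0.6, -0.7, -0.5]
width: 0.0872
time: 3.7
tcp_pos: [0.4798, -0.1174, 0.0806]
orientation: [0.367, 0.604, -0.366, 0.605]
force: [-0.7, 0.7, 0.0]
width: 0.0869
```

```bash
python3 -m jog '{"hand":[1,-1,-1,-1,-1,-1,-1,-1,-1,-1],"linear":[[0,0,-0.4],[0,0,0],[0,0,0],[0,0,0],[0,0,0],[0,0,0],[0,0,0],[0,0,0],[0,0,0],[0,0,0]],"turn":[[0,0,0],[0,0,0],[0,0,0],[0,0,0],[0,0,0],[0,0,0],[0,0,0],[0,0,0],[0,0,0],[0,0,0]]}' 20
```

```text
time: 4.7
tcp_pos: [0.4787, -0.1172, 0.0756]
orientation: [0.367, 0.605, -0.367, 0.605]
force: [0.3, -0.4, -0.4]
width: 0.0252
```

```bash
python3 -m jog '{"hand":[-1,-1,-1,-1,-1,-1,-1,-1,-1,-1],"linear":[[0,0,1],[0,0,2],[0,0,3],[0,0,3],[-0.2,-2.4,0],[-0.4,-5,0],[-0.4,-5,0],[-0.3,-4,0],[-0.2,-2.7,0],[0,0,0]],"turn":[[0,0,0],[0,0,0],[0,0,0],[0,0,0],[0,0,0],[0,0,0],[0,0,0],[0,0,0],[0,0,0],[0,0,0]]}'
python3 -m jog '{"hand":[-1,-1,-1],"linear":[[0,0,0],[0,0,0],[0,0,0]],"turn":[[0,0,0],[0,0,0],[0,0,0]]}'
```

```text
time: 5.7
tcp_pos: [0.4621, -0.3129, 0.1664]
orientation: [0.368, 0.603, -0.37, 0.604]
force: [0.1, 1.2, -1.3]
width: 0.0253
time: 6.0
tcp_pos: [0.4644, -0.3061, 0.1655]
orientation: [0.366, 0.605, -0.365, 0.605]
force: [-0.1, -0.4, -2.7]
width: 0.0252
```

```bash
python3 - <<'E'
from h import *
p,d=snap('side','side2')
E
```

```text
(no output)
```

View pics/side2.png

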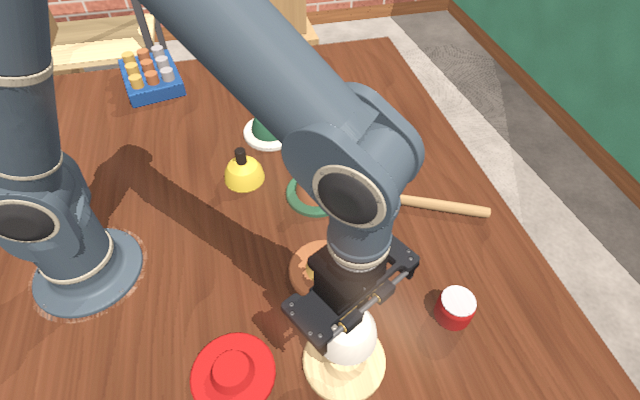

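The white shade is held upright above the stand (about 350,340). Lowering it.

```bash
python3 -m jog '{"hand":[-1,-1,-1,-1,-1,-1,-1,-1,-1,-1],"linear":[[0,-0.2,-2],[0,0,-2],[0,0,-2],[0,0,-1],[0,0,-0.6],[0,0,-0.4],[0,0,-0.3],[0,0,-0.3],[0,0,-0.2],[0,0,0]],"turn":[[0,0,0],[0,0,0],[0,0,0],[0,0,0],[0,0,0],[0,0,0],[0,0,0],[0,0,0],[0,0,0],[0,0,0]]}'
```

```text
time: 7.05
tcp_pos: [0.4639, -0.3098, 0.0776]
orientation: [0.367, 0.605, -0.366, 0.605]
force: [0.4, 0.1, -2.0]
width: 0.0253
```

```bash
python3 -m jog '{"hand":[-1,-1,-1,-1],"linear":[[0,0,-0.1],[0,0,-0.1],[0,0,-0.1],[0,0,0]],"turn":[[0,0,0],[0,0,0],[0,0,0],[0,0,0]]}'
```

```text
time: 7.45
tcp_pos: [0.464, -0.3099, 0.0755]
orientation: [0.367, 0.605, -0.366, 0.605]
force: [-2.7, 1.6, 6.0]
width: 0.0252
```

```bash
python3 -m jog '{"hand":[1,1,1,1,1,1,1,1,1,1],"linear":[[0,0,0],[0,0,0],[0,0,0],[0,0,0],[0,0,0],[0,0,0],[0,0,1],[0,0,3],[0,0,4],[0,0,2]],"turn":[[0,0,0],[0,0,0],[0,0,0],[0,0,0],[0,0,0],[0,0,0],[0,0,0],[0,0,0],[0,0,0],[0,0,0]]}'
python3 -m jog '{"hand":[1,1,1,1,1,1,1,1,1,1],"linear":[[0.2,2,0],[0.5,4.3,0],[0.5,4.3,0],[0.5,4.3,0],[0.5,4.3,0],[0.5,4.3,0],[0.5,4.3,0],[0.5,4.3,0],[0.5,4.3,0],[0.4,4.2,0]],"turn":[[0,0,0],[0,0,0],[0,0,0],[0,0,0],[0,0,0],[0,0,0],[0,0,0],[0,0,0],[0,0,0],[0,0,0]]}'
python3 -m jog '{"hand":[1,1,1],"linear":[[0,0,0],[0,0,0],[0,0,0]],"turn":[[0,0,0],[0,0,0],[0,0,0]]}'
python3 - <<'E'
from h import *
p,d=snap('side','side3'); measure('side',d,['stand']); p,d=snap('top','top3'); G['top']['stand']=(452,240); measure('top',d,['stand'])
E
```

```text
time: 8.45
tcp_pos: [0.4649, -0.3111, 0.1782]
orientation: [0.367, 0.603, -0.367, 0.606]
force: [-0.0, -0.9, 1.3]
width: 0.0863
time: 9.45
tcp_pos: [0.5101, 0.098, 0.1755]
orientation: [0.367, 0.604, -0.366, 0.605]
force: [0.9, -0.2, 0.1]
width: 0.0873
time: 9.75
tcp_pos: [0.5099, 0.0947, 0.175]
orientation: [0.367, 0.604, -0.367, 0.605]
force: [0.0, -0.9, -1.0]
width: 0.0873
side stand disc [ 0.4629 -0.3074] R 0.0744 z 0.0157  top z 0.113 [ 0.4627 -0.3088] R 0.0133 187
top stand disc [ 0.4642 -0.3096] R 0.0744 z 0.0149  top z 0.1119 [ 0.4639 -0.3097] R 0.0132 108
```

View pics/side3.png

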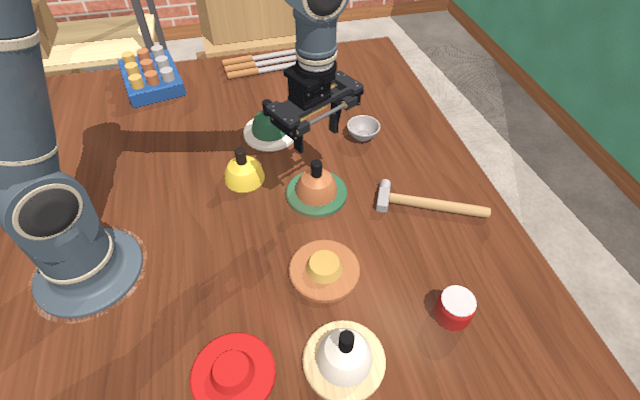

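The white shade is seated on the stand (345,355). Its knob is at the same height as before and it stands upright. The copper base (324,268) is empty. Next is the copper shade.

```bash
python3 -m jog '{"hand":[1,1,1,1,1,1],"linear":[[0,0.1,-3],[0,0,-3],[0,0,-2],[0,0,-1],[0,0,-0.9],[0,0,0]],"turn":[[0,0,0],[0,0,0],[0,0,0],[0,0,0],[0,0,0],[0,0,0]]}'
python3 -m jog '{"hand":[-1,-1,-1,-1,-1,-1,-1,-1,-1],"linear":[[0,0,0],[0,0,0],[0,0,0],[0,0,0],[0,0,0],[0,0,0],[0,0,0],[0,0,0],[0,0,0]],"turn":[[0,0,0],[0,0,0],[0,0,0],[0,0,0],[0,0,0],[0,0,0],[0,0,0],[0,0,0],[0,0,0]]}' 20
```

```text
time: 10.45
tcp_pos: [0.5097, 0.0966, 0.0751]
orientation: [0.367, 0.605, -0.367, 0.604]
force: [-0.1, -0.9, 0.8]
width: 0.0869
time: 11.35
tcp_pos: [0.51, 0.0973, 0.0756]
orientation: [0.367, 0.605, -0.366, 0.605]
force: [-0.2, 0.9, -1.7]
width: 0.0253
```

```bash
python3 -m jog '{"hand":[-1,-1,-1,-1,-1,-1,-1,-1,-1,-1],"linear":[[0,0,1],[0,0,2],[0,0,3],[0,0,3],[-0.4,-2.5,0],[-0.8,-5,0],[-0.8,-5,0],[-0.8,-5,0],[-0.7,-4,0],[0,0,0]],"turn":[[0,0,0],[0,0,0],[0,0,0],[0,0,0],[0,0,0],[0,0,0],[0,0,0],[0,0,0],[0,0,0],[0,0,0]]}'
python3 -m jog '{"hand":[-1,-1,-1,-1,-1,-1,-1],"linear":[[0,0,0],[0,0,0],[0,0,-2],[0,0,-2],[0,0,-1],[0,0,0],[0,0,0]],"turn":[[0,0,0],[0,0,0],[0,0,0],[0,0,0],[0,0,0],[0,0,0],[0,0,0]]}'
```

```text
time: 12.35
tcp_pos: [0.4731, -0.1227, 0.1664]
orientation: [0.369, 0.602, -0.371, 0.603]
force: [-0.0, 0.8, -2.6]
width: 0.0256
time: 13.05
tcp_pos: [0.4757, -0.1154, 0.1159]
orientation: [0.366, 0.605, -0.366, 0.605]
force: [0.9, -0.4, -2.8]
width: 0.0253
```

```bash
python3 -m jog '{"hand":[-1,-1,-1,-1,-1,-1,-1,-1,-1,-1],"linear":[[0,-0.2,-1.5],[0,0,-1],[0,0,-0.5],[0,0,-0.3],[0,0,-0.2],[0,0,-0.2],[0,0,-0.1],[0,0,-0.1],[0,0,-0.1],[0,0,0]],"turn":[[0,0,0],[0,0,0],[0,0,0],[0,0,0],[0,0,0],[0,0,0],[0,0,0],[0,0,0],[0,0,0],[0,0,0]]}'
```

```text
time: 14.05
tcp_pos: [0.4753, -0.118, 0.0756]
orientation: [0.367, 0.605, -0.366, 0.605]
force: [1.1, -0.7, -1.7]
width: 0.0252
```

```bash
python3 -m jog '{"hand":[-1,-1,-1],"linear":[[0,0,-0.1],[0,0,0],[0,0,0]],"turn":[[0,0,0],[0,0,0],[0,0,0]]}'
```

```text
time: 14.35
tcp_pos: [0.4753, -0.1181, 0.0755]
orientation: [0.367, 0.605, -0.366, 0.605]
force: [-2.1, 1.1, 6.8]
width: 0.0251
```

```bash
python3 -m jog '{"hand":[1,1,1,1,1,1,1,1,1,1],"linear":[[0,0,0],[0,0,0],[0,0,0],[0,0,0],[0,0,0],[0,0,0],[0,0,1],[0,0,3],[0,0,4],[0,0,2]],"turn":[[0,0,0],[0,0,0],[0,0,0],[0,0,0],[0,0,0],[0,0,0],[0,0,0],[0,0,0],[0,0,0],[0,0,0]]}'
python3 -m jog '{"hand":[1,1,1,1,1,1,1,1,1,1],"linear":[[0,2.7,0],[0,4.4,0],[0,4.4,0],[0,4.4,0],[0,4.4,0],[0,4.4,0],[0,4.4,0],[-0.6,4.4,0],[-1,4.4,0],[-1,4.4,0]],"turn":[[0,0,0],[0,0,0],[0,0,0],[0,0,0],[0,0,0],[0,0,0],[0,0,0],[0,0,0],[0,0,0],[0,0,0]]}'
python3 -m jog '{"hand":[1,1,1,1],"linear":[[-1,4.4,0],[0,0,0],[0,0,0],[0,0,0]],"turn":[[0,0,0],[0,0,0],[0,0,0],[0,0,0]]}'
python3 - <<'E'
from h import *
p,d=snap('side','side4'); measure('side',d,['copper']); p,d=snap('top','top4'); measure('top',d,['copper'])
E
```

```text
time: 15.35
tcp_pos: [0.4765, -0.1186, 0.178]
orientation: [0.367, 0.603, -0.366, 0.606]
force: [-0.4, 0.4, -0.1]
width: 0.0859
time: 16.35
tcp_pos: [0.4489, 0.3067, 0.1754]
orientation: [0.367, 0.604, -0.366, 0.605]
force: [0.8, -0.7, 0.4]
width: 0.0872
time: 16.75
tcp_pos: [0.4397, 0.3476, 0.1749]
orientation: [0.367, 0.604, -0.367, 0.605]
force: [-0.0, -0.2, 0.2]
width: 0.0867
side copper disc [ 0.4741 -0.1159] R 0.0751 z 0.0156  top z 0.1128 [ 0.4744 -0.1177] R 0.0134 118
top copper disc [ 0.4761 -0.1184] R 0.0741 z 0.0147  top z 0.1122 [ 0.476  -0.1189] R 0.0126 104
```

View pics/side4.png

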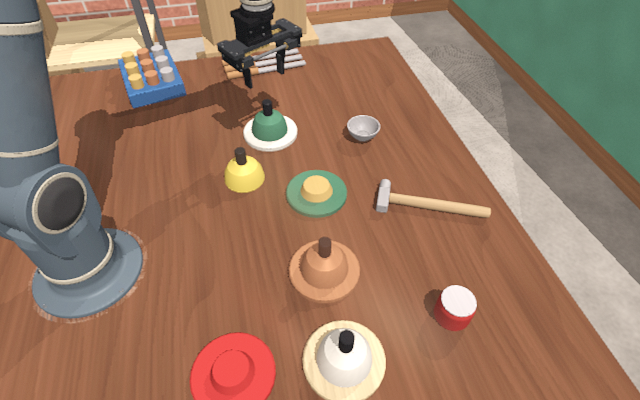

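The copper shade is seated on the copper base (324,268), and the gripper is above the green shade (268,120).

```bash
python3 -m jog '{"hand":[1,1,1,1,1,1],"linear":[[0,0.1,-3],[0,0,-3],[0,0,-2],[0,0,-1],[0,0,-0.9],[0,0,0]],"turn":[[0,0,0],[0,0,0],[0,0,0],[0,0,0],[0,0,0],[0,0,0]]}'
python3 -m jog '{"hand":[-1,-1,-1,-1,-1,-1,-1,-1,-1],"linear":[[0,0,0],[0,0,0],[0,0,0],[0,0,0],[0,0,0],[0,0,0],[0,0,0],[0,0,0],[0,0,0]],"turn":[[0,0,0],[0,0,0],[0,0,0],[0,0,0],[0,0,0],[0,0,0],[0,0,0],[0,0,0],[0,0,0]]}' 20
```

```text
time: 17.45
tcp_pos: [0.4393, 0.3494, 0.0752]
orientation: [0.366, 0.605, -0.367, 0.605]
force: [0.1, -0.2, 0.3]
width: 0.087
time: 18.35
tcp_pos: [0.439, 0.35, 0.0755]
orientation: [0.366, 0.605, -0.367, 0.605]
force: [-0.5, 0.1, 0.7]
width: 0.0251
```

```bash
python3 -m jog '{"hand":[-1,-1,-1,-1,-1,-1,-1,-1,-1,-1],"linear":[[0,0,1],[0,0,2],[0,0,3],[0,0,3],[0.7,-2.2,0],[1.3,-4.6,0],[1.3,-4.6,0],[1.3,-4.6,0],[1.3,-4.6,0],[1.2,-4.6,0]],"turn":[[0,0,0],[0,0,0],[0,0,0],[0,0,0],[0,0,0],[0,0,0],[0,0,0],[0,0,0],[0,0,0],[0,0,0]]}'
python3 -m jog '{"hand":[-1,-1,-1,-1,-1,-1,-1,-1],"linear":[[0,0,0],[0,0,0],[0,0,0],[0,0,-2],[0,0,-2],[0,0,-1],[0,0,0],[0,0,0]],"turn":[[0,0,0],[0,0,0],[0,0,0],[0,0,0],[0,0,0],[0,0,0],[0,0,0],[0,0,0]]}'
```

```text
time: 19.35
tcp_pos: [0.5103, 0.0961, 0.1661]
orientation: [0.367, 0.605, -0.366, 0.605]
force: [1.5, 0.7, -2.2]
width: 0.0253
time: 20.15
tcp_pos: [0.5105, 0.0989, 0.1159]
orientation: [0.366, 0.605, -0.366, 0.605]
force: [-0.1, 0.5, -2.8]
width: 0.0251
```

```bash
python3 -m jog '{"hand":[-1,-1,-1,-1,-1,-1,-1,-1,-1,-1],"linear":[[0,-0.1,-1.5],[0,0,-1],[0,0,-0.5],[0,0,-0.3],[0,0,-0.2],[0,0,-0.2],[0,0,-0.1],[0,0,-0.1],[0,0,-0.1],[0,0,0]],"turn":[[0,0,0],[0,0,0],[0,0,0],[0,0,0],[0,0,0],[0,0,0],[0,0,0],[0,0,0],[0,0,0],[0,0,0]]}'
python3 -m jog '{"hand":[-1,-1,-1],"linear":[[0,0,-0.1],[0,0,0],[0,0,0]],"turn":[[0,0,0],[0,0,0],[0,0,0]]}'
```

```text
time: 21.15
tcp_pos: [0.5104, 0.097, 0.0757]
orientation: [0.367, 0.605, -0.366, 0.605]
force: [1.7, -0.4, -1.8]
width: 0.0255
time: 21.45
tcp_pos: [0.5107, 0.0968, 0.0755]
orientation: [0.367, 0.604, -0.366, 0.605]
force: [-1.7, -1.1, 5.0]
width: 0.0252
```

```bash
python3 -m jog '{"hand":[1,1,1,1,1,1,1,1,1,1],"linear":[[0,0,0],[0,0,0],[0,0,0],[0,0,0],[0,0,0],[0,0,0],[0,0,1],[0,0,3],[0,0,4],[0,0,2]],"turn":[[0,0,0],[0,0,0],[0,0,0],[0,0,0],[0,0,0],[0,0,0],[0,0,0],[0,0,0],[0,0,0],[0,0,0]]}'
python3 -m jog '{"hand":[1,1,1,1,1,1,1,1,1,1],"linear":[[-0.2,-2,0],[-0.5,-4.3,0],[-0.5,-4.3,0],[-0.5,-4.3,0],[-0.5,-4.3,0],[-0.5,-4.3,0],[-0.5,-4.3,0],[-0.5,-4.3,0],[-0.5,-4.3,0],[-0.5,-4.2,0]],"turn":[[0,0,0],[0,0,0],[0,0,0],[0,0,0],[0,0,0],[0,0,0],[0,0,0],[0,0,0],[0,0,0],[0,0,0]]}'
python3 -m jog '{"hand":[1,1,1],"linear":[[0,0,0],[0,0,0],[0,0,0]],"turn":[[0,0,0],[0,0,0],[0,0,0]]}'
python3 - <<'E'
from h import *
p,d=snap('top','top5'); measure('top',d,['green'])
E
```

```text
time: 22.45
tcp_pos: [0.5117, 0.0971, 0.1782]
orientation: [0.368, 0.603, -0.365, 0.606]
force: [0.1, 1.0, 0.7]
width: 0.086
time: 23.45
tcp_pos: [0.4629, -0.3107, 0.1755]
orientation: [0.367, 0.604, -0.366, 0.605]
force: [-0.2, 0.4, 0.5]
width: 0.0869
time: 23.75
tcp_pos: [0.4636, -0.3075, 0.1747]
orientation: [0.366, 0.605, -0.366, 0.605]
force: [-0.3, 0.8, 0.3]
width: 0.087
top green disc [0.5114 0.0975] R 0.074 z 0.0147  top z 0.1115 [0.5106 0.096 ] R 0.0127 112
```

View pics/top5.png

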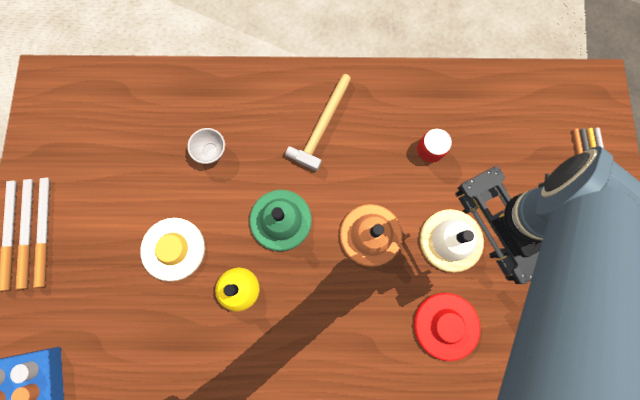

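The green and copper shades are on their own bases (280,220 and 371,235). The white base (172,248) is empty. Now I'll fetch the white shade.

```bash
python3 -m jog '{"hand":[1,1,1,1,1,1],"linear":[[0,-0.1,-3],[0,0,-3],[0,0,-2],[0,0,-1],[0,0,-0.9],[0,0,0]],"turn":[[0,0,0],[0,0,0],[0,0,0],[0,0,0],[0,0,0],[0,0,0]]}'
python3 -m jog '{"hand":[-1,-1,-1,-1,-1,-1,-1,-1,-1],"linear":[[0,0,0],[0,0,0],[0,0,0],[0,0,0],[0,0,0],[0,0,0],[0,0,0],[0,0,0],[0,0,0]],"turn":[[0,0,0],[0,0,0],[0,0,0],[0,0,0],[0,0,0],[0,0,0],[0,0,0],[0,0,0],[0,0,0]]}' 20
```

```text
time: 24.4
tcp_pos: [0.4633, -0.3091, 0.0751]
orientation: [0.366, 0.605, -0.366, 0.605]
force: [-1.0, -0.5, -0.3]
width: 0.0875
time: 25.3
tcp_pos: [0.4633, -0.3098, 0.0756]
orientation: [0.367, 0.605, -0.366, 0.605]
force: [0.8, -1.1, -1.2]
width: 0.0254
```

```bash
python3 -m jog '{"hand":[-1,-1,-1,-1,-1,-1,-1,-1,-1,-1],"linear":[[0,0,1],[0,0,2],[0,0,3],[0,0,4],[0,0,4],[0,0,3],[0,0,0],[0,2,0],[0,4,0],[0,4,0]],"turn":[[0,0,0],[0,0,0],[0,0,0],[0,0,0],[0,0,0],[0,0,0],[0,0,0],[0,0,0],[0,0,0],[0,0,0]]}'
python3 -m jog '{"hand":[-1,-1,-1,-1,-1,-1,-1,-1,-1,-1],"linear":[[0,4,0],[0,4,0],[0,4,0],[0,4,0],[0,4,0],[0,4,0],[0,4,0],[0,4,0],[0,4,0],[0,4,0]],"turn":[[0,0,0],[0,0,0],[0,0,0],[0,0,0],[0,0,0],[0,0,0],[0,0,0],[0,0,0],[0,0,0],[0,0,0]]}'
python3 -m jog '{"hand":[-1,-1,-1,-1,-1,-1,-1],"linear":[[-0.6,4,0],[-0.6,4,0],[-0.6,4,0],[-0.6,3,0],[0,1,0],[0,0,0],[0,0,0]],"turn":[[0,0,0],[0,0,0],[0,0,0],[0,0,0],[0,0,0],[0,0,0],[0,0,0]]}'
```

```text
time: 26.3
tcp_pos: [0.4619, -0.209, 0.2444]
orientation: [0.367, 0.605, -0.367, 0.604]
force: [0.9, 0.9, -2.3]
width: 0.0252
time: 27.3
tcp_pos: [0.462, 0.1911, 0.2445]
orientation: [0.366, 0.605, -0.367, 0.604]
force: [0.3, -1.0, -1.3]
width: 0.0253
time: 28.0
tcp_pos: [0.4395, 0.348, 0.2448]
orientation: [0.366, 0.604, -0.368, 0.605]
force: [0.5, -0.1, -1.4]
width: 0.0252
```

```bash
python3 -m jog '{"hand":[-1,-1,-1,-1,-1,-1,-1,-1],"linear":[[0,0.2,-3],[0,0,-4],[0,0,-4],[0,0,-1.5],[0,0,-0.5],[0,0,0],[0,0,0],[0,0,0]],"turn":[[0,0,0],[0,0,0],[0,0,0],[0,0,0],[0,0,0],[0,0,0],[0,0,0],[0,0,0]]}'
python3 - <<'E'
from h import *
p,d=snap('side','side6')
E
```

```text
time: 28.8
tcp_pos: [0.4402, 0.3524, 0.1171]
orientation: [0.368, 0.604, -0.366, 0.605]
force: [0.5, 0.4, -1.9]
width: 0.0254
```

View pics/side6.png

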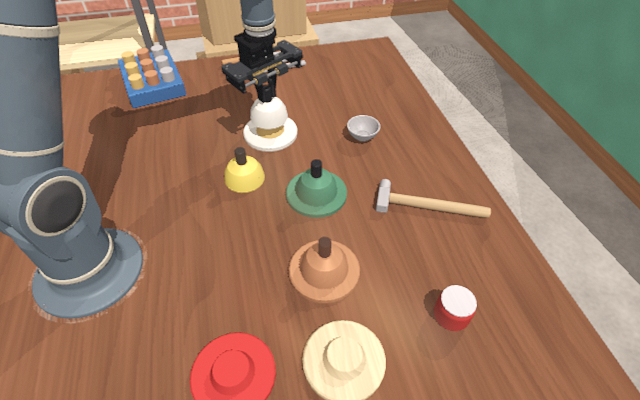

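The white shade (268,112) hangs upright over the white base, and the stand (344,357) is empty. Lowering it.

```bash
python3 -m jog '{"hand":[-1,-1,-1,-1,-1,-1,-1,-1,-1,-1],"linear":[[-0.1,-0.2,-1.6],[0,0,-1],[0,0,-0.5],[0,0,-0.3],[0,0,-0.2],[0,0,-0.2],[0,0,-0.1],[0,0,-0.1],[0,0,-0.1],[0,0,0]],"turn":[[0,0,0],[0,0,0],[0,0,0],[0,0,0],[0,0,0],[0,0,0],[0,0,0],[0,0,0],[0,0,0],[0,0,0]]}'
python3 -m jog '{"hand":[-1,-1,-1],"linear":[[0,0,-0.1],[0,0,0],[0,0,0]],"turn":[[0,0,0],[0,0,0],[0,0,0]]}'
```

```text
time: 29.85
tcp_pos: [0.4384, 0.3502, 0.0755]
orientation: [0.367, 0.605, -0.366, 0.605]
force: [-0.0, -1.3, 4.7]
width: 0.0251
time: 30.15
tcp_pos: [0.4384, 0.3503, 0.0754]
orientation: [0.367, 0.605, -0.366, 0.605]
force: [-3.9, -3.7, 11.7]
width: 0.0253
```

```bash
python3 -m jog '{"hand":[1,1,1,1,1,1,1,1,1,1],"linear":[[0,0,0.1],[0,0,0],[0,0,0],[0,0,0],[0,0,0],[0,0,0],[0,0,1],[0,0,3],[0,0,4],[0,0,4]],"turn":[[0,0,0],[0,0,0],[0,0,0],[0,0,0],[0,0,0],[0,0,0],[0,0,0],[0,0,0],[0,0,0],[0,0,0]]}'
python3 -m jog '{"hand":[1,1,1,1,1,1,1,1],"linear":[[0,2,2],[0,4,0],[0,4,0],[0,4,0],[0,4,0],[0,0,0],[0,0,0],[0,0,0]],"turn":[[0,0,0],[0,0,0],[0,0,0],[0,0,0],[0,0,0],[0,0,0],[0,0,0],[0,0,0]]}'
python3 - <<'E'
from h import *
for n in G: p,d=snap(n,n+'7'); measure(n,d,['white','green','copper','stand'])
E
```

```text
time: 31.15
tcp_pos: [0.438, 0.3498, 0.1963]
orientation: [0.366, 0.605, -0.367, 0.605]
force: [0.6, 0.4, 0.4]
width: 0.0862
time: 31.95
tcp_pos: [0.4389, 0.5286, 0.2149]
orientation: [0.367, 0.604, -0.367, 0.605]
force: [-0.1, -0.5, -0.2]
width: 0.0868
top white disc [0.4404 0.3507] R 0.0745 z 0.0144  top z 0.1135 [0.4394 0.3483] R 0.0125 75
top green disc [0.5115 0.0973] R 0.0741 z 0.0147  top z 0.1131 [0.5105 0.0962] R 0.0124 85
top copper disc [ 0.4766 -0.1186] R 0.0742 z 0.0147  top z 0.1122 [ 0.4756 -0.1191] R 0.0127 104
top stand disc [ 0.4649 -0.3102] R 0.075 z 0.015  top z 0.0401 [ 0.4647 -0.3091] R 0.0318 428
side white disc [0.4382 0.3492] R 0.0752 z 0.0156  top z 0.1118 [0.4382 0.3493] R 0.0136 47
side green disc [0.5092 0.0987] R 0.0744 z 0.0156  top z 0.1126 [ 0.4926 -0.0053] R 0.1151 127
side copper disc [ 0.4759 -0.1166] R 0.0752 z 0.0156  top z 0.1125 [ 0.4743 -0.118 ] R 0.0136 117
side stand disc [ 0.4628 -0.3076] R 0.0743 z 0.0158  top z 0.0398 [ 0.4625 -0.3084] R 0.0323 959
```

View pics/top7.png

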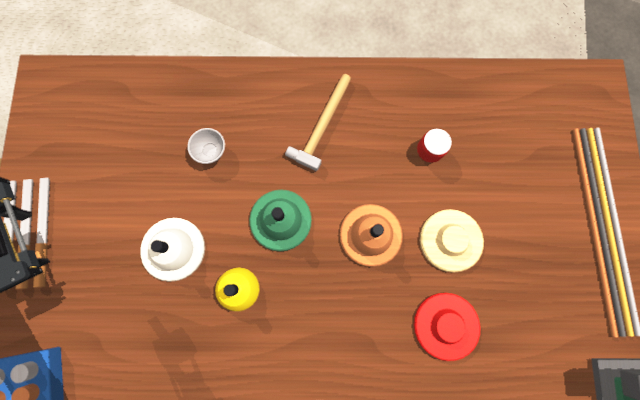

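View pics/side7.png

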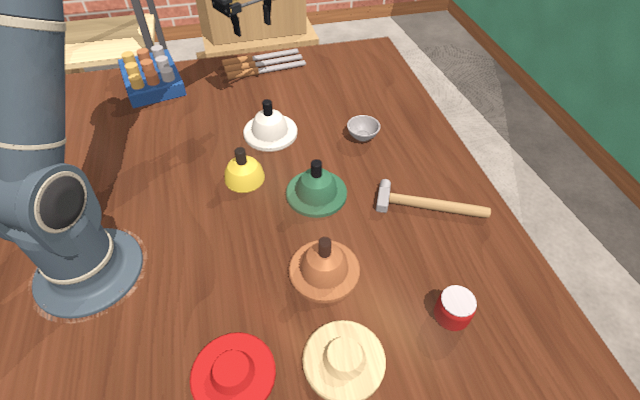

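Each shade is on its own base: white (172,248), green (280,220) and copper (371,235) in the top view. The stand (452,240) is empty, the bystanders have not moved, and the gripper is clear.

```bash
python3 -c "
from station import r
print(r.hand_in())"
```

```text
the job is handed in; nothing more can be done
None
```

All three shades now sit on the base of their own finish, and I handed the job in at about 32 s of robot time. The white shade was parked on the stand, seated and released. Copper then went to the copper base, green to the green base, and white from the stand to the white base.

- **Seating:** In the final top view every shade is upright and centred within about 3 mm of its base. The knob tops read 0.112–0.114 m, matching the seated height at the start.
- **Rest of the scene:** The stand is empty. By eye in both views, the hammer, tin, bowl and the red and yellow look-alikes are where they started. The gripper is clear of everything.
- **Forces:** The highest reading I saw was about 12 N of contact while setting the white shade down. I read the force only at the end of each move.
- **A check that failed:** In the side view my automatic position for the green knob was wrong, because the search area also took in the copper knob. Its height there (0.113 m), the top view and the picture all agree that the shade is seated.

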